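# Unstack the soldering gear and set up the soldering corner

### The job

Set up the soldering corner from the stack of gear, taking it apart from the top down, one piece at a time: the lidded jar into the smaller, dark wooden stand, the flat round tin into the larger, light wooden stand, the pale honeycomb board flat on the middle of the turntable (its direction does not matter), and last the black charcoal block right down into its steel pan, its long side along the pan's. Set every piece down gently, level and without dropping it, and leave the borax dish and the steel doming block where they stand.

Things in the scene. Friction and masses are not known exactly. Their poses are not given: they have to be found in the camera images.
- lidded_jar: White jar with a black lid, upright, standing on the tin at the top of the stack. Body 44 mm in diameter up to 41 mm, lid 41 mm in diameter, 54 mm high in all, 0.1 kg. Origin: centre of the underside; z up. Grip it round the body.
- solder_tin: Flat round cream-white tin with a yellow label on its lid, lying on the honeycomb board under the jar. 65 mm in diameter over the lid, 62 mm below it (the lid is the upper 12 mm and cannot come off), 26 mm high, 0.09 kg. Origin: centre of the underside; z up.
- honeycomb_board: Pale ceramic honeycomb soldering board with many small holes in it, 66 mm (its x) by 105 mm (its y) by 13 mm thick, 0.13 kg, lying crosswise on the charcoal block under the tin. Origin: centre of the underside; z up.
- charcoal_block: Black charcoal soldering block bound with iron wire, 66 mm (its x) by 111 mm (its y) by 36 mm high, about 0.3 kg, the lowest piece of the stack, standing on the bench. Origin: centre of the underside; z up.
- jar_stand: Smaller, dark round hardwood stand for the jar, fixed, 94 mm in diameter and 22 mm high, with a round well in its top: 52 mm in diameter, its mouth flared to 64 mm over the upper 6 mm, floor 8 mm above the bench (14 mm deep). Origin: centre of the underside, on the bench; z up.
- tin_stand: Larger, light-coloured round hardwood stand for the tin, fixed, 114 mm in diameter and 20 mm high, with a round well in its top: 74 mm in diameter, its mouth flared to 86 mm over the upper 6 mm, floor 8 mm above the bench (12 mm deep), so that the tin stands 14 mm out of it. Origin: centre of the underside, on the bench; z up.
- turntable: Bench turntable, fixed: a green cast foot that carries a round dark-steel plate with turned grooves 160 mm in diameter, whose flat top is 34 mm above the bench. The plate turns about the upright axis with slight friction. Origin: on that axis, on the bench under the foot; z up.
- charcoal_pan: Shallow dark sheet-steel pan for the charcoal block, fixed, with a small hanging tab at its +y end. Floor 76 mm (its x) by 119 mm (its y), its top 2 mm above the bench; the four sides flare outward to an inner 90 by 133 mm at the rim, 14 mm above the bench. Origin: centre of the underside, on the bench; x across, y along it, z up.
- borax_dish: Bystander: round pale ceramic dish, 85 mm in diameter and 23 mm high, with a white cone about 36 mm tall standing in it. To be left alone. Origin: centre of the underside.
- doming_block: Bystander: grey steel doming block, a 45 mm cube with round hollows in its faces. To be left alone. Origin: centre of the underside.

How it is judged (in metres and radians):
On the way, in this order (a step that is already met when the one before it is completed fails the run):
1. the jar stands in the well of the dark stand, released (horizontal distance between lidded_jar and jar_stand below 0.01 m and z of lidded_jar in the frame of jar_stand between 0.004 and 0.013 m and angle between lidded_jar's own z axis and vertical below 0.1 rad and contact force between the fingers and lidded_jar below 0.1 N), for 0.2 s.
2. then the tin lies in the well of the light stand, released (horizontal distance between solder_tin and tin_stand below 0.01 m and z of solder_tin in the frame of tin_stand between 0.004 and 0.012 m and angle between solder_tin's own z axis and vertical below 0.1 rad and contact force between the fingers and solder_tin below 0.1 N), for 0.2 s.
3. then the honeycomb board lies on the middle of the turntable, released (horizontal distance between honeycomb_board and turntable below 0.015 m and z of honeycomb_board in the frame of turntable between 0.029 and 0.039 m and angle between honeycomb_board's own z axis and vertical below 0.1 rad and contact force between the fingers and honeycomb_board below 0.1 N), for 0.2 s.
4. last the charcoal block lies in its pan, released (horizontal distance between charcoal_block and charcoal_pan below 0.012 m and z of charcoal_block in the frame of charcoal_pan between -0.003 and 0.007 m and angle between charcoal_block's own z axis and vertical below 0.1 rad and angle between the y axis of charcoal_block and the y axis of charcoal_pan, either way round below 0.2 rad and contact force between the fingers and charcoal_block below 0.1 N), for 0.2 s.
At the end, for the whole second after the job is handed in: Jar and tin level on the floors of the wells of the dark and the light stand (within 10 mm of the axis), board flat on the turntable within 15 mm of its axis, charcoal level on the pan's floor within 12 mm of its centre, long sides within 0.2 rad; all released and at rest (all of step 1 and all of step 2 and all of step 3 and all of step 4 and linear speed of each of lidded_jar, solder_tin, honeycomb_board, charcoal_block below 0.02 m/s); the robot touches nothing.
It fails at once if a piece of the stack is dropped (falls unheld faster than 0.8 m/s, as from 35 mm or more) ((contact force between the fingers and lidded_jar below 0.1 N and linear speed of lidded_jar above 0.8 m/s) or (contact force between the fingers and solder_tin below 0.1 N and linear speed of solder_tin above 0.8 m/s) or (contact force between the fingers and honeycomb_board below 0.1 N and linear speed of honeycomb_board above 0.8 m/s) or (contact force between the fingers and charcoal_block below 0.1 N and linear speed of charcoal_block above 0.8 m/s)).
It fails at once if the jar is tipped over (angle between lidded_jar's own z axis and vertical above 0.8 rad).
It fails at once if the borax dish is pushed more than 20 mm (distance of borax_dish from where it was at the start of the episode above 0.02 m).
It fails at once if the doming block is pushed more than 20 mm (distance of doming_block from where it was at the start of the episode above 0.02 m).
It also fails if it takes over 115 s, if anything falls off the work surface, if the arm or the gripper's body presses on something with over 40 N, if the wrist force passes 120 N, or if a joint passes its speed limit or range.

### The arm

A 6-joint arm with a two-finger parallel gripper is mounted at the origin on a cart in front of the work surface, level with it; the furniture and walls round the work are solid. World frame = base frame: x ahead of the robot, y to its left, z up, the work surface at z = 0. Lengths are in m, angles in degrees, forces in N, time in s.
With the tool pointing down it reaches from about 0.325 to 0.85 m from the base axis. Payload 15.5 kg.
Tool frame: the origin (TCP) lies midway between the tips of the shut fingers; the grasp point (between the pads) lies 19 mm behind it; y points along the fingers, x is the direction in which the jaws open and shut, and the axes are right-handed (so a half turn about y gives the same grasp; the last joint's range is limited). The gripper opens to 91 mm and grips with 3 to 60 N. Pads are 32 mm wide; open, the fingers measure 118 mm over their backs; the gripper's body (76 mm by 178 mm) begins 60 mm behind the grasp point.
Start: joints at [-72.508, 28.281, 77.091, -0, 74.628, -5.472], TCP at [0.244, -0.575, 0.214] pointing down, gripper open.
Joint ranges: [-166.48, 166.48], [-47.26, 123.95], [12.59, 153.08], [-70.14, 250.14], [6.76, 159.57], [-176.63, 176.63]. Speed limits (degrees/s): [108.29, 108.29, 147.25, 172.46, 172.46, 172.46].

### API

Orientations are given as a 3x3 rotation matrix whose columns are the frame's x, y, z axes.
In Python, from bench import ctrl gives the robot as it stands. The module is installed in compiled form; this text tells all that it offers. Calls block until the motion is done:
- ctrl.goto(position, orientation): joint-space move of the TCP to a pose.
- ctrl.move_l(position, vel=0.15, ori=None, contact_N=None): straight line of the TCP; ori=None keeps the orientation; vel is the mean speed in m/s. With contact_N (N) it stops when the force on the tool has changed by that much, and returns True; else False.
- ctrl.movej(angles): joint-space move.
- ctrl.command_gripper(opening): opening from 0.0 (shut) to 1.0 (fully open); the grip force is fixed at half the most; returns when the fingers have stopped.
- ctrl.sleep(seconds).
- ctrl.ik(position, orientation): joint angles nearest the present ones, or None.
- ctrl.read_camera(name): name is "side" or "top" or "wrist"; returns the picture (420x560x3 uint8, blue, green, red); there is no depth.
- ctrl.camera_params(name): a dict with "fx", "fy", "cx", "cy" (pixels), "pose" (4x4, takes a point from camera to world coordinates); the wrist camera has in their place "T_tool_cam" (4x4, takes a point from camera to tool coordinates, whose origin is the TCP and whose axes are the tool frame's). Camera axes: x right, y up, looking along -z (the intrinsics and any distortion apply to the point x, -y, -z); pixel columns grow to the right and rows downward; lengths in m; the calibration is good to about 2 mm. A picture is of the moment at which its call begins: read the wrist's pose just before it. camera_params takes no time and is no camera call.
A pose or a line that the arm cannot do raises ctrl.MotionError and nothing moves.
- ctrl.sign_off(): hands the job in, once; it reports no verdict.
Readings, each from a call of its own:
- ctrl.current_t(): time.
- ctrl.current_q(): joint angles.
- ctrl.current_dq(): joint speeds.
- ctrl.current_effort(): joint torques, N m.
- ctrl.current_tool_pos(): TCP position.
- ctrl.current_eef_rot(): TCP orientation.
- ctrl.current_contact_force(): force on the tool from outside, world axes, zero at the start.
- ctrl.current_wrist_torque(): the same for the moment, N m.
- ctrl.current_grip_width(): opening from 0.0 (shut) to 1.0 (fully open).
Only numpy, scipy, OpenCV 4.12 (cv2) and the standard library are available. Lean on these libraries where they do the work, as an engineer would, in place of code of your own. Each camera call takes 0.05 s, during which the arm holds its last target.

## Working session

There is one attempt and no reset: what is moved stays moved. The work goes in short steps, each a Python script; the robot and the scene stay as the last script left them, time stands still between calls to the robot, and variables do not carry over. Pictures are saved under pics/ and viewed, and the job is handed in when it is done.

```bash
mkdir -p pics; ls
python3 - <<'E'
from bench import ctrl
import cv2
for n in ("side","top","wrist"):
    im=ctrl.read_camera(n); cv2.imwrite(f"pics/{n}0.png",im)
    p=ctrl.camera_params(n); print(n,p)
print(ctrl.current_t(),ctrl.current_tool_pos(),ctrl.current_eef_rot())
E
```

```text
pics
side {'fx': 442.2630292394344, 'fy': 442.2630292394344, 'cx': 276.4589757621024, 'cy': 209.85025597301842, 'pose': array([[ 0.9951386 ,  0.0471523 , -0.0864629 ,  0.46812074],
       [-0.09767183,  0.58506457, -0.80508364, -0.81442438],
       [ 0.01262483,  0.80961479,  0.58682578,  0.66529672],
       [ 0.        ,  0.        ,  0.        ,  1.        ]])}
top {'fx': 417.87241397542334, 'fy': 417.87241397542334, 'cx': 279.4429781357775, 'cy': 205.05300078988574, 'pose': array([[-0.01693959,  0.996881  , -0.07707996,  0.46848572],
       [-0.99983092, -0.01633716,  0.00843957,  0.00170393],
       [ 0.00715398,  0.07720989,  0.99698919,  1.24571393],
       [ 0.        ,  0.        ,  0.        ,  1.        ]])}
wrist {'fx': 317.99529414587437, 'fy': 317.99529414587437, 'cx': 280.0851036566679, 'cy': 209.49011183005615, 'T_tool_cam': array([[ 9.99999501e-01,  9.97335245e-04,  6.11732950e-05,
         4.57434119e-04],
       [-2.04231703e-04,  2.63938984e-01, -9.64539357e-01,
        -1.70900084e-01],
       [-9.78115113e-04,  9.64538863e-01,  2.63939056e-01,
         7.54052731e-02],
       [ 0.00000000e+00,  0.00000000e+00,  0.00000000e+00,
         1.00000000e+00]])}
0.15 [ 0.24376166 -0.5752109   0.21348712] [[ 3.90153332e-01 -2.97147757e-04  9.20749852e-01]
 [-9.20749463e-01  8.48112036e-04  3.90153441e-01]
 [-8.96832251e-04 -9.99999596e-01  5.72950984e-05]]
```

View pics/side0.png

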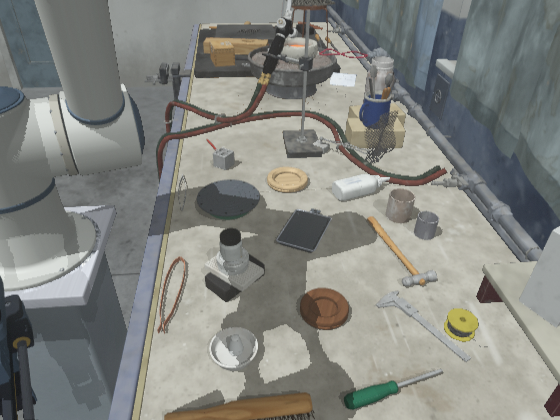

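View pics/top0.png

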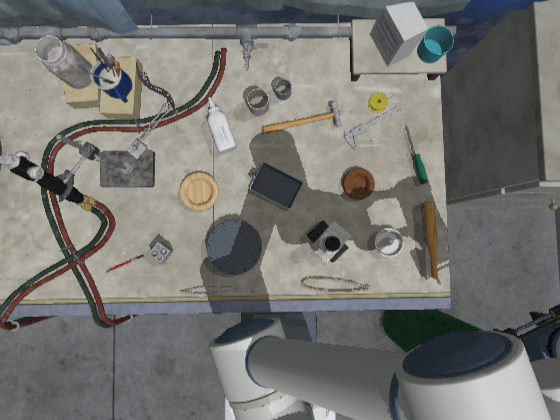

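View pics/wrist0.png

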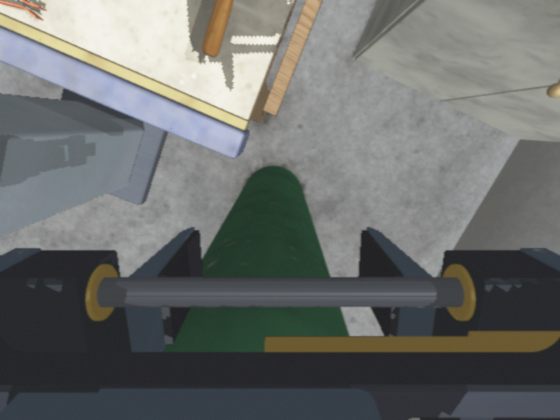

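```bash
cat > h.py <<'E'
from bench import ctrl
import numpy as np, cv2
def cam(name):
    p=ctrl.camera_params(name)
    if name=="wrist":
        T=np.eye(4);T[:3,:3]=ctrl.current_eef_rot();T[:3,3]=ctrl.current_tool_pos()
        pose=T@p["T_tool_cam"]
    else: pose=p["pose"]
    return (p["fx"],p["fy"],p["cx"],p["cy"],pose)
def ray(c,uv):
    fx,fy,cx,cy,P=c; uv=np.atleast_2d(uv).astype(float)
    d=np.stack([(uv[:,0]-cx)/fx,-(uv[:,1]-cy)/fy,-np.ones(len(uv))],1)
    return P[:3,3],d@P[:3,:3].T
def onz(c,uv,z):
    o,d=ray(c,uv); s=(z-o[2])/d[:,2]; return (o+d*s[:,None])[:,:2]
def proj(c,X):
    fx,fy,cx,cy,P=c; X=np.atleast_2d(X); p=(X-P[:3,3])@P[:3,:3]
    return np.stack([cx+fx*p[:,0]/-p[:,2],cy-fy*p[:,1]/-p[:,2]],1)
def R(yaw):  # tool down, jaw axis (tool x) at yaw deg in world xy
    a=np.radians(yaw); x=np.array([np.cos(a),np.sin(a),0]); y=np.array([0,0,-1.]); return np.stack([x,y,np.cross(x,y)],1)
def crop(im,x0,y0,x1,y1,s,fn):
    cv2.imwrite(fn,cv2.resize(im[y0:y1,x0:x1],None,fx=s,fy=s,interpolation=cv2.INTER_CUBIC))
E
python3 - <<'E'
from h import *
t=cv2.imread("pics/top0.png"); s=cv2.imread("pics/side0.png")
crop(t,170,150,430,300,3,"pics/top0c.png"); crop(s,150,150,350,370,2.7,"pics/side0c.png")
c=cam("top")
for n,uv,z in [("tt",(233,246),.034),("tin",(199,190),.02),("pan",(276,186),.01),("jarst",(358,183),.022),("dish",(388,241),.02),("dome",(159,251),.045),("stack jar",(331,242),.129)]:
    print(n,onz(c,uv,z))
E
```

```text
tt [[0.44592199 0.1273939 ]]
tin [[0.61160873 0.22755268]]
pan [[6.21061441e-01 5.26637988e-04]]
jarst [[ 0.62460821 -0.24174167]]
dish [[ 0.45248634 -0.32470774]]
dome [[0.43553538 0.33721942]]
stack jar [[ 0.45384253 -0.14343852]]
```

View pics/top0c.png

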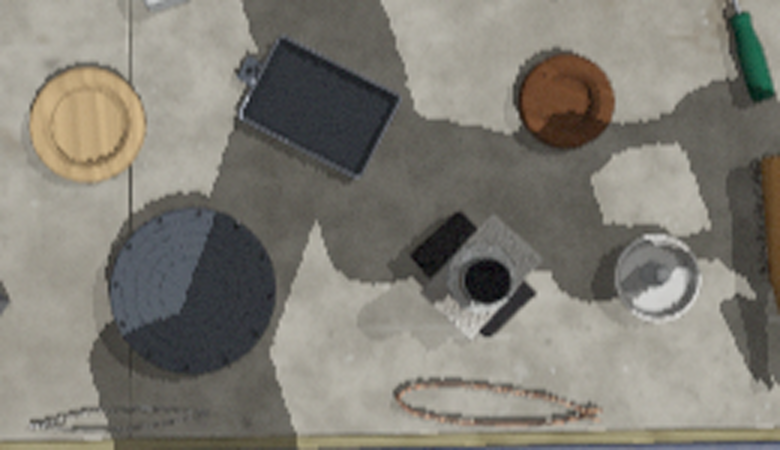

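View pics/side0c.png

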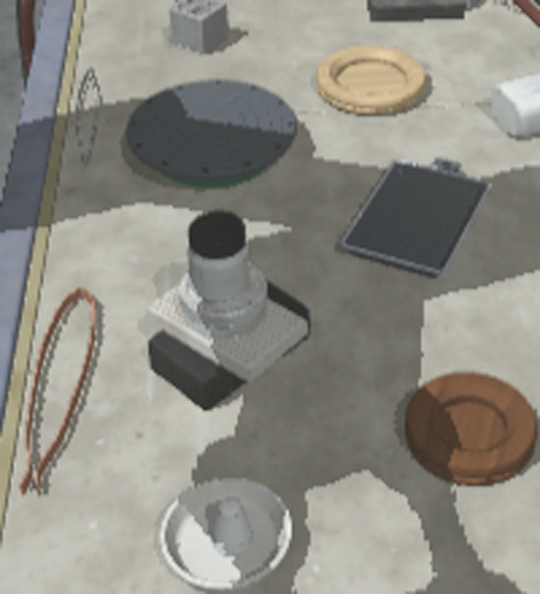

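Run:
```python
from h import *
def view(p,yaw,n):
    ctrl.goto(np.array(p),R(yaw)); c=cam("wrist"); im=ctrl.read_camera("wrist"); cv2.imwrite(f"pics/{n}.png",im); np.save(f"pics/{n}.npy",np.array(list(c[:4])+list(c[4].ravel())))
    print(n,ctrl.current_t(),ctrl.current_q(),c[4][:3,3])
view([.60,-.22,.33],-17,"w_jarst")
view([.44,-.15,.33],-17,"w_stack")
```

```text
w_jarst 2.075 [-2.55762043e+01  2.48970713e+01  6.47591021e+01 -1.01913075e-02
  9.03731684e+01 -8.48615020e+00] [ 0.62261388 -0.14985192  0.50056974]
w_stack 2.8583 [-2.62250131e+01  9.06143674e+00  8.78164043e+01 -2.84246441e-03
  8.30739901e+01 -9.18861992e+00] [ 0.46288978 -0.07925836  0.50125002]
```

View pics/w_jarst.png

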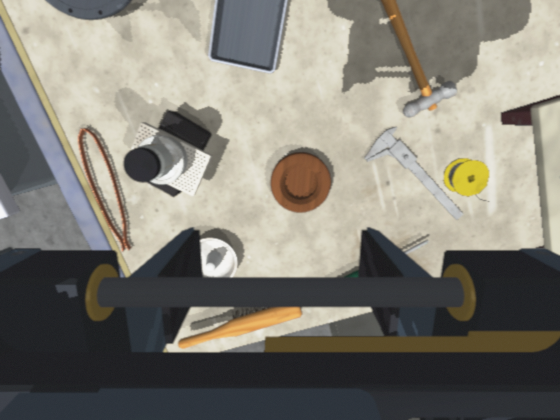

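View pics/w_stack.png

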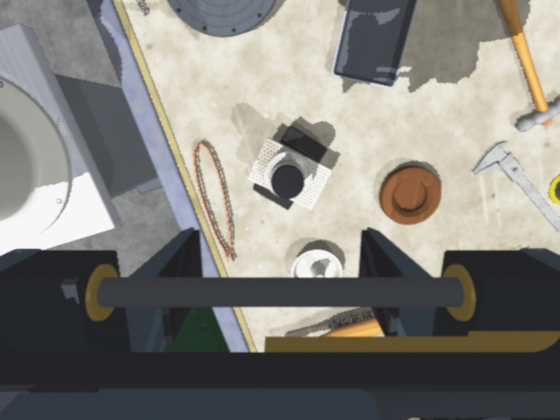

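```bash
cat >> h.py <<'E'
def load(n):
    a=np.load(f"pics/{n}.npy"); return cv2.imread(f"pics/{n}.png"),tuple(a[:4])+(a[4:].reshape(4,4),)
def blob(mask,seed,rad=60):
    m=np.zeros_like(mask); cv2.circle(m,tuple(int(v) for v in seed),rad,255,-1); m=cv2.bitwise_and(m,mask)
    m=cv2.morphologyEx(m,cv2.MORPH_CLOSE,np.ones((3,3),np.uint8))
    cs,_=cv2.findContours(m,cv2.RETR_EXTERNAL,cv2.CHAIN_APPROX_NONE)
    c=max(cs,key=cv2.contourArea); return c[:,0,:]
from scipy.optimize import least_squares
def farcircle(c,cont,z,r,frac=True):
    "circle of known radius r at height z, from silhouette points on the side away from the camera"
    P=onz(c,cont,z); g=P.mean(0); cp=c[4][:2,3]; u=(g-cp); n=np.linalg.norm(u); u/=max(n,1e-9)
    if frac: P=P[(P-g)@u>0.0]
    f=least_squares(lambda x:np.hypot(P[:,0]-x[0],P[:,1]-x[1])-r,g,loss="soft_l1",f_scale=.001)
    return f.x,np.sqrt(np.mean(f.fun**2)),len(P)
E
python3 - <<'E'
from h import *
for n,js,lid in [("w_jarst",(301,181),(142,163)),("w_stack",(410,192),(287,180)),]:
    im,c=load(n); hsv=cv2.cvtColor(im,cv2.COLOR_BGR2HSV)
    brown=cv2.inRange(hsv,(0,90,20),(16,255,255)); k=blob(brown,js,40); print(n,"jarstand",len(k),farcircle(c,k,.022,.047), cv2.minEnclosingCircle(onz(c,k,.022).astype(np.float32)))
    dark=cv2.inRange(hsv,(0,0,0),(180,255,45)); k=blob(dark,lid,21); x=farcircle(c,k,.129,.0205,False); print("lid",x, cv2.minAreaRect(k.astype(np.float32)))
im=cv2.imread("pics/top0.png"); c=cam("top"); hsv=cv2.cvtColor(im,cv2.COLOR_BGR2HSV)
k=blob(cv2.inRange(hsv,(0,90,20),(16,255,255)),(358,183),25); print("top js",farcircle(c,k,.022,.047))
k=blob(cv2.inRange(hsv,(0,0,0),(180,255,45)),(332,243),10); print("top lid",farcircle(c,k,.129,.0205,False))
im,c=load("w_stack"); crop(im,220,100,360,240,5,"pics/stackz.png")
E
```

```text
w_jarst jarstand 166 (array([ 0.62527101, -0.24103729]), np.float64(0.000982487217927058), 83) ((0.6256618499755859, -0.2434951364994049), 0.045923132449388504)
lid (array([ 0.45218559, -0.14777483]), np.float64(0.0013035068114630546), 65) ((152.46560668945312, 158.86468505859375), (30.003746032714844, 9.888367652893066), 61.69924545288086)
w_stack jarstand 168 (array([ 0.62241828, -0.24122593]), np.float64(0.000993639405162084), 84) ((0.6223689913749695, -0.2421843558549881), 0.04771491140127182)
lid (array([ 0.47737604, -0.14646892]), np.float64(8.689602207928582e-09), 1) ((293.0, 167.0), (0.0, 0.0), 0.0)
top js (array([ 0.62234639, -0.24059092]), np.float64(0.0015060599912288032), 44)
top lid (array([ 0.44977161, -0.14605376]), np.float64(0.0024915751258201687), 40)
```

View pics/stackz.png

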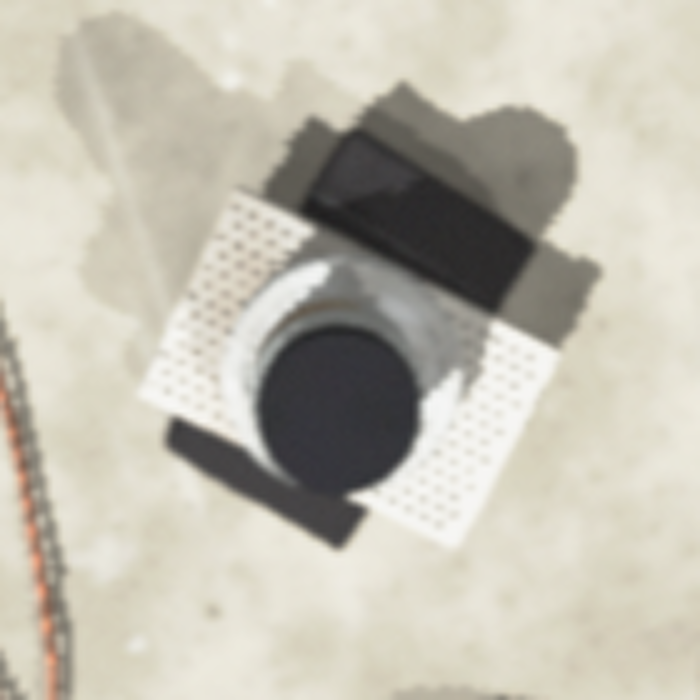

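Run:
```python
from h import *
im,c=load("w_stack"); hsv=cv2.cvtColor(im,cv2.COLOR_BGR2HSV)
print(hsv[181,287],hsv[195,275])
k=blob(cv2.inRange(hsv,(0,0,0),(180,255,75)),(288,182),18); print(farcircle(c,k,.129,.0205,False),cv2.fitEllipse(k))
print("lid px",onz(c,[(287.6,181.6)],.129))
q=np.array([(235,188),(140,398),(455,545),(560,350)])/5+[220,100]
B=onz(c,q,.049); print(B,B.mean(0)); d=B[2]-B[1]; print(np.degrees(np.arctan2(d[1],d[0])),[np.linalg.norm(B[i]-B[i-1]) for i in range(4)])
ch=np.array([(355,125),(535,240)])/5+[220,100]; C=onz(c,ch,.036); d=C[1]-C[0]; print(C,np.degrees(np.arctan2(d[1],d[0])),np.linalg.norm(d))
ch2=np.array([(170,430),(342,548)])/5+[220,100]; C2=onz(c,ch2,.036);print(C2, np.vstack([C,C2]).mean(0))
for y in (-17,45,-135,-45,135,28,-62): print(y,ctrl.ik(np.array([.45,-.145,.10]),R(y)))
```

```text
[126  22  59] [ 45   5 106]
(array([ 0.4510016 , -0.14693385]), np.float64(0.001920743059774524), 93) ((287.1671142578125, 181.4251708984375), (29.984378814697266, 33.845149993896484), 8.281344413757324)
lid px [[ 0.45185204 -0.14669008]]
[[ 0.43995513 -0.09352773]
 [ 0.39591249 -0.14165198]
 [ 0.47067188 -0.21049179]
 [ 0.51483243 -0.16376527]] [ 0.45534298 -0.15235919]
-42.63943732414986 [np.float64(0.10266411696914156), np.float64(0.06523570470533645), np.float64(0.10162620614949273), np.float64(0.06429246906917939)]
[[ 0.47702773 -0.08734252]
 [ 0.51747142 -0.13329083]] -48.64577126911789 0.06121224444322124
[[ 0.39944013 -0.15518675]
 [ 0.43786791 -0.20508445]] [ 0.4579518  -0.14522614]
-17 [-2.51021666e+01  2.55979717e+01  1.05670023e+02 -2.54444375e-14
  4.87320055e+01 -8.10216662e+00]
45 [-2.51021666e+01  2.55979717e+01  1.05670023e+02 -2.54444375e-14
  4.87320055e+01 -7.01021666e+01]
-135 [-2.51021666e+01  2.55979717e+01  1.05670023e+02 -2.54444375e-14
  4.87320055e+01  1.09897833e+02]
-45 [-2.51021666e+01  2.55979717e+01  1.05670023e+02 -2.54444375e-14
  4.87320055e+01  1.98978334e+01]
135 [-2.51021666e+01  2.55979717e+01  1.05670023e+02 -2.54444375e-14
  4.87320055e+01 -1.60102167e+02]
28 [-2.51021666e+01  2.55979717e+01  1.05670023e+02 -2.54444375e-14
  4.87320055e+01 -5.31021666e+01]
-62 [-2.51021666e+01  2.55979717e+01  1.05670023e+02 -2.54444375e-14
  4.87320055e+01  3.68978334e+01]
```

Run:
```python
from h import *
j=np.array([.4515,-.147])
ctrl.goto(np.r_[j,.20],R(-17))
print(ctrl.move_l(np.r_[j,.093],vel=.12,contact_N=8), ctrl.current_tool_pos())
ctrl.command_gripper(0.3); print(ctrl.current_grip_width()*91)
ctrl.move_l(np.r_[j,.14],vel=.06)
print(ctrl.current_grip_width()*91,ctrl.current_t(),ctrl.current_contact_force())
ctrl.move_l(np.r_[j,.20],vel=.15)
ctrl.goto(np.r_[.623,-.241,.15],R(-25))
c=cam("wrist"); im=ctrl.read_camera("wrist"); n="w_hov1"; cv2.imwrite(f"pics/{n}.png",im); np.save(f"pics/{n}.npy",np.array(list(c[:4])+list(c[4].ravel())))
cv2.imwrite("pics/side1.png",ctrl.read_camera("side"))
```

```text
False [ 0.45200973 -0.14725792  0.09372293]
41.290062310493695
41.47909534809021 6.2333 [-0.84102996  0.50494419 -1.54698022]
```

View pics/w_hov1.png

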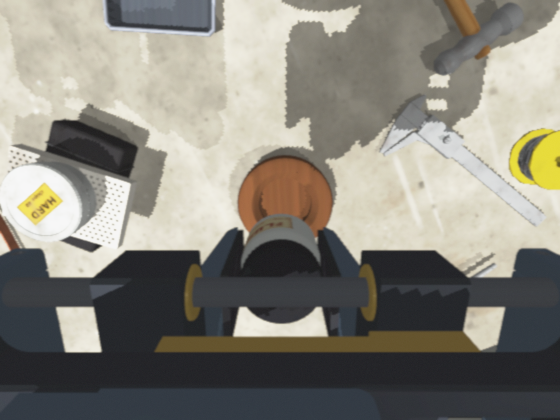

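View pics/side1.png

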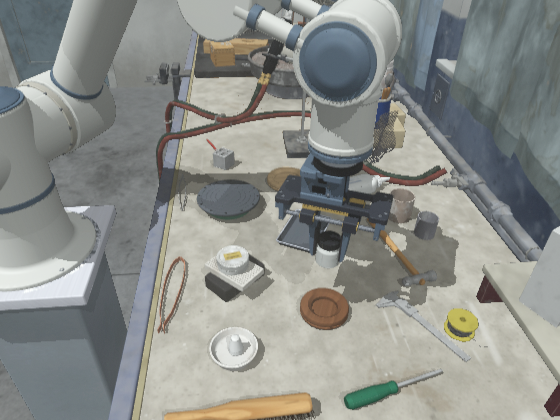

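Run:
```python
from h import *
im,c=load("w_hov1"); hsv=cv2.cvtColor(im,cv2.COLOR_BGR2HSV)
k=blob(cv2.inRange(hsv,(0,90,20),(16,255,255)),(285,205),60); k=k[k[:,1]<205]; print(farcircle(c,k,.022,.047))
p=ctrl.current_tool_pos(); print(p, proj(c,[np.r_[p[:2],p[2]+.036],np.r_[p[:2],p[2]-.018]]))
crop(im,200,140,380,340,3,"pics/hov1z.png")
```

```text
(array([ 0.62446326, -0.24764239]), np.float64(0.0009232838867455108), 60)
[ 0.62206929 -0.2403541   0.15039437] [[278.10086421 288.1429728 ]
 [278.78922739 245.16913041]]
```

View pics/hov1z.png

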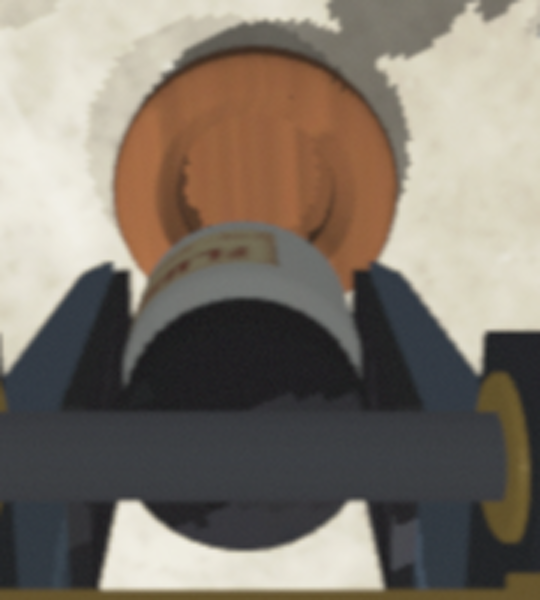

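Run:
```python
from h import *
im,c=load("w_hov1"); hsv=cv2.cvtColor(im,cv2.COLOR_BGR2HSV)
print(onz(c,[(285.5,205)],.022), c[4][:3,3])
p=np.array([.62207,-.24035])
print("TCP axis at .022:",proj(c,[np.r_[p,.022]]),"stand guess",proj(c,[[.623,-.241,.022]]), "lid", onz(c,[(280.7,281)],.186))
print(ctrl.current_eef_rot(), ctrl.current_tool_pos())
k=blob(cv2.inRange(hsv,(0,90,20),(16,255,255)),(285,205),60);
for lim in (190,200,210,220):
    P=onz(c,k[k[:,1]<lim],.022)
    f=least_squares(lambda x:np.hypot(P[:,0]-x[0],P[:,1]-x[1])-x[2],[.62,-.24,.047]);print(lim,f.x,np.sqrt(np.mean(f.fun**2)))
im,c=load("w_jarst"); hsv=cv2.cvtColor(im,cv2.COLOR_BGR2HSV); print(proj(c,[[.623,-.241,.022]])); crop(im,250,130,350,230,5,"pics/js_z.png")
```

```text
[[ 0.62636727 -0.2449453 ]] [ 0.65477445 -0.17314793  0.32012375]
TCP axis at .022: [[279.4691669  202.64653847]] stand guess [[280.62573204 202.84335567]] lid [[ 0.62464228 -0.23771238]]
[[ 9.06530246e-01 -3.51739702e-04  4.22140722e-01]
 [-4.22140686e-01  1.73980353e-04  9.06530314e-01]
 [-3.92306895e-04 -9.99999923e-01  9.23481302e-06]] [ 0.62206929 -0.2403541   0.15039437]
190 [ 0.62685378 -0.24205209  0.04421578] 0.0002591293227360348
200 [ 0.62668464 -0.24249286  0.0446121 ] 0.0002941643708719605
210 [ 0.62651199 -0.24280854  0.04489572] 0.000328516570520217
220 [ 0.63217311 -0.23137819  0.03739672] 0.007710508290748141
[[298.13787899 181.57659841]]
```

View pics/js_z.png

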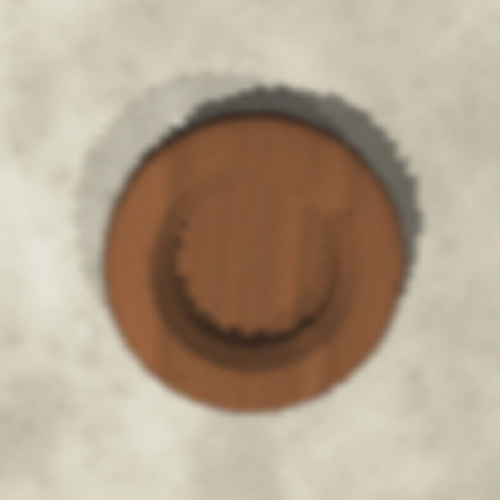

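Run:
```python
from h import *
im=cv2.imread("pics/side1.png"); crop(im,270,160,400,290,5,"pics/side1z.png")
c=cam("side")
for z in (.11,.132,.15,.164,.186): print(z,(proj(c,[[.622,-.2404,z]])-[270,160])*5)
```

```text
0.11 [[280.81353039 543.09622411]]
0.132 [[285.66211919 497.94966712]]
0.15 [[289.7488614 459.8968753]]
0.164 [[293.00499507 429.57811022]]
0.186 [[298.26462691 380.60421729]]
```

View pics/side1z.png

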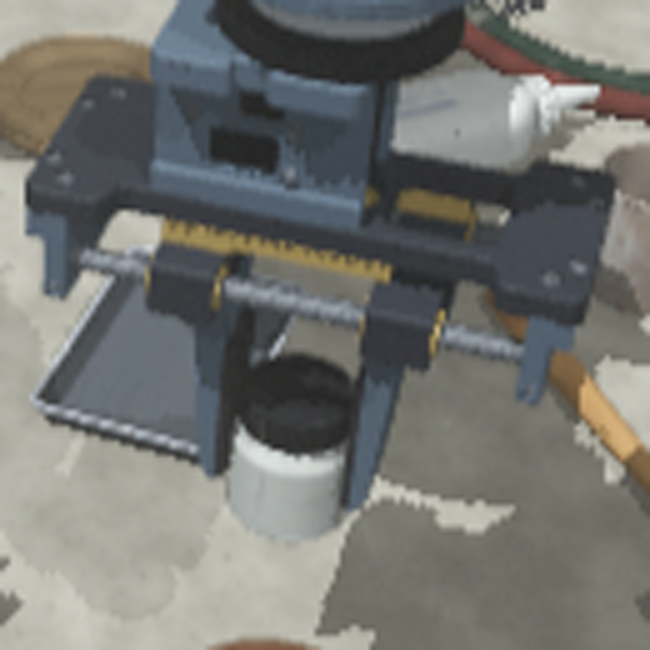

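Run:
```python
from h import *
def ff(c,im,seed,rad,z,nm):
    hsv=cv2.cvtColor(im,cv2.COLOR_BGR2HSV); k=blob(cv2.inRange(hsv,(0,90,20),(16,255,255)),seed,rad)
    P=onz(c,k,z); g=P.mean(0); u=g-c[4][:2,3]; u/=np.linalg.norm(u); P=P[(P-g)@u>-.01]
    f=least_squares(lambda x:np.hypot(P[:,0]-x[0],P[:,1]-x[1])-x[2],[*g,.047],loss="soft_l1",f_scale=.001);print(nm,f.x,np.sqrt(np.mean(f.fun**2)))
ff(cam("side"),cv2.imread("pics/side1.png"),(325,309),30,.022,"side")
ff(cam("top"),cv2.imread("pics/top0.png"),(358,183),25,.022,"top")
for n,s in (("w_jarst",(301,181)),("w_stack",(410,192))): im,c=load(n); ff(c,im,s,40,.022,n)
```

```text
side [ 0.62334215 -0.24988233  0.04483066] 0.0007753315751078826
top [ 0.62421154 -0.2430638   0.04451605] 0.0009473441107238686
w_jarst [ 0.62559288 -0.24351866  0.04501922] 0.00045917866101091124
w_stack [ 0.62419549 -0.24313132  0.04492664] 0.000447190676317132
```

Run:
```python
from h import *
t=np.array([.6243,-.2435])
ctrl.move_l(np.r_[t,.06],vel=.12)
print(ctrl.move_l(np.r_[t,.026],vel=.03,contact_N=4), ctrl.current_tool_pos(),ctrl.current_contact_force())
ctrl.sleep(.2)
cv2.imwrite("pics/side2.png",ctrl.read_camera("side")); print(ctrl.current_t())
im=cv2.imread("pics/side2.png"); crop(im,250,200,400,340,4,"pics/side2z.png")
```

```text
True [ 0.62413187 -0.24328452  0.02677722] [-0.62024233  1.05189882  6.26913244]
9.8917
```

View pics/side2z.png

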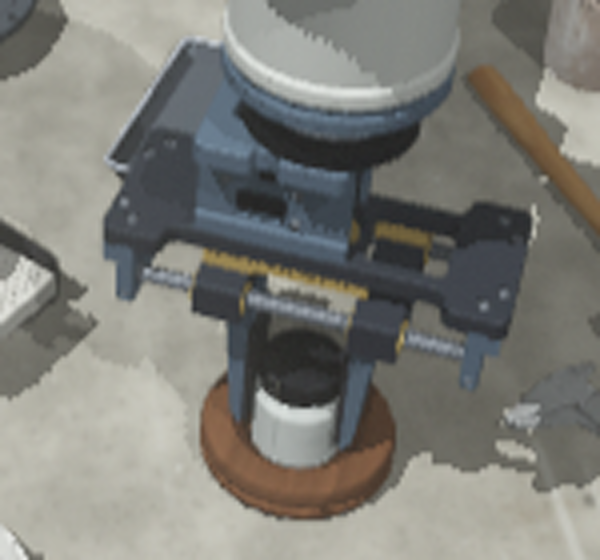

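```bash
cat >> h.py <<'E'
def view(p,yaw,n):
    if p is not None: ctrl.goto(np.array(p),R(yaw)); ctrl.sleep(.1)
    c=cam("wrist"); im=ctrl.read_camera("wrist"); cv2.imwrite(f"pics/{n}.png",im); np.save(f"pics/{n}.npy",np.array(list(c[:4])+list(c[4].ravel())))
    return im,c
E
python3 - <<'E'
from h import *
ctrl.command_gripper(.8); print(ctrl.current_grip_width(),ctrl.current_tool_pos())
p=ctrl.current_tool_pos(); ctrl.move_l(np.r_[p[:2],.12],vel=.12); 
view([.60,-.20,.26],-17,"w_s3")
im,c=view([.45,-.14,.26],-17,"w_s4"); crop(im,190,80,400,240,3.5,"pics/w_s4z.png")
print(ctrl.current_t())
E
```

```text
0.7960619538225207 [ 0.62350151 -0.2430961   0.02599392]
13.1083
```

View pics/w_s3.png

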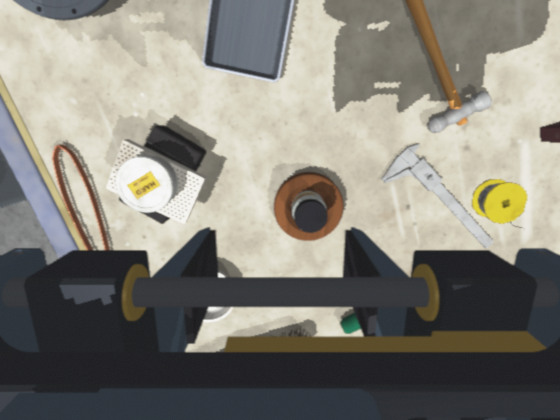

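View pics/w_s4z.png

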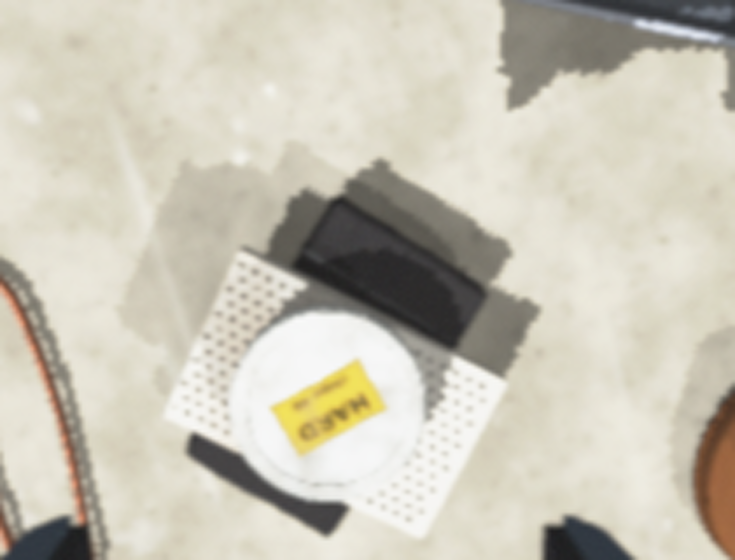

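Run:
```python
from h import *
im,c=load("w_s4")
e=np.array([(329,309),(231,402),(427,402)])/3.5+[190,80]
P=onz(c,e,.073); print(P); print("tin",onz(c,[(284,195.4)],.075),onz(c,[np.array((328,407))/3.5+[190,80]],.075))
q=np.array([(240,248),(165,415),(420,537),(503,380)])/3.5+[190,80]
B=onz(c,q,.049); print(B.mean(0)); 
for a,b in((1,2),(0,3)): d=B[b]-B[a]; print(np.degrees(np.arctan2(d[1],d[0])),np.linalg.norm(d))
for a,b in((0,1),(3,2)): d=B[b]-B[a]; print(np.degrees(np.arctan2(d[1],d[0])),np.linalg.norm(d))
t=cv2.imread("pics/top0.png"); h=cv2.cvtColor(t,cv2.COLOR_BGR2HSV); ct=cam("top")
m=cv2.inRange(h,(12,60,120),(28,255,255)); k=blob(m,(199,190),28); P=onz(ct,k,.02); f=least_squares(lambda x:np.hypot(P[:,0]-x[0],P[:,1]-x[1])-x[2],[.61,.227,.057],loss="soft_l1",f_scale=.001); print("tinstand",f.x,np.sqrt(np.mean(f.fun**2)))
for y in (-17,45,20): print(y,ctrl.ik(np.array([.61,.227,.05]),R(y)))
```

```text
[[ 0.46339341 -0.1183012 ]
 [ 0.423665   -0.1381571 ]
 [ 0.48532331 -0.15709155]]
tin [[ 0.45441652 -0.14779622]] [[ 0.45380115 -0.14869563]]
[ 0.45507865 -0.15178489]
-43.644417080844626 0.10170414257311382
-43.62534897604268 0.10179168128092655
-132.37840473021876 0.06422669189686549
-132.45710128546688 0.06425868665412648
tinstand [0.6083623  0.22822981 0.05582484] 0.000843930650002151
-17 [ 1.51578646e+01  4.06120474e+01  8.21115446e+01 -2.54444375e-14
  5.72764079e+01  3.21578646e+01]
45 [ 1.51578646e+01  4.06120474e+01  8.21115446e+01 -2.54444375e-14
  5.72764079e+01 -2.98421354e+01]
20 [ 1.51578646e+01  4.06120474e+01  8.21115446e+01 -2.54444375e-14
  5.72764079e+01 -4.84213544e+00]
```

Run:
```python
from h import *
j=np.array([.454,-.148])
ctrl.command_gripper(1.0)
ctrl.goto(np.r_[j,.14],R(-17))
print(ctrl.move_l(np.r_[j,.0635],vel=.1,contact_N=8), ctrl.current_tool_pos())
ctrl.command_gripper(0.4); print(ctrl.current_grip_width()*91)
ctrl.move_l(np.r_[j,.10],vel=.05)
print(ctrl.current_grip_width()*91)
ctrl.move_l(np.r_[j,.17],vel=.15)
view([.608,.215,.18],10,"w_hov2"); print(ctrl.current_t(),ctrl.current_grip_width()*91)
cv2.imwrite("pics/side3.png",ctrl.read_camera("side"))
```

```text
False [ 0.4544353  -0.14817024  0.06415051]
62.698245679103806
63.03073977988695
18.725 62.77309761638565
```

View pics/w_hov2.png

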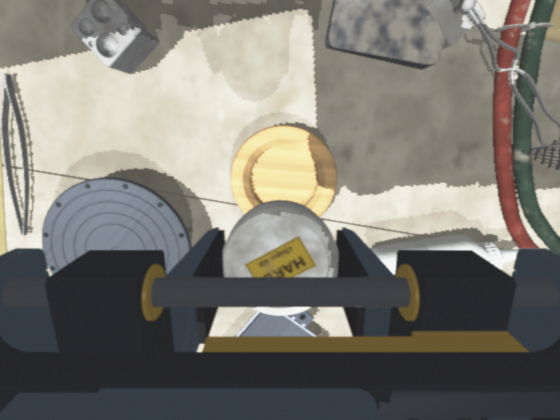

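View pics/side3.png

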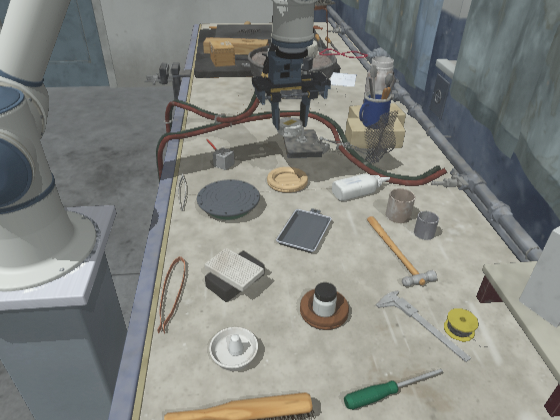

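Run:
```python
from h import *
im,c=load("w_hov2"); h=cv2.cvtColor(im,cv2.COLOR_BGR2HSV)
m=cv2.inRange(h,(10,45,90),(30,255,255)); k=blob(m,(285,175),65); print(k.min(0),k.max(0)); k=k[(k[:,1]<185)]
P=onz(c,k,.02); f=least_squares(lambda x:np.hypot(P[:,0]-x[0],P[:,1]-x[1])-x[2],[.61,.227,.057],loss="soft_l1",f_scale=.001); print(f.x,np.sqrt(np.mean(f.fun**2)))
m=cv2.inRange(h,(18,110,100),(32,255,255)); k=blob(m,(280,260),40); r=cv2.minAreaRect(k); print(r, ctrl.current_tool_pos(), onz(c,[r[0]],ctrl.current_tool_pos()[2]+.012))
```

```text
[230 124] [337 216]
[0.6096982  0.23048322 0.05610178] 0.00035449158346544037
((279.9991149902344, 264.452880859375), (32.52267074584961, 60.82709884643555), 62.35402297973633) [0.6081103  0.2139562  0.18011219] [[0.60910275 0.21351024]]
```

Run:
```python
from h import *
t=np.array([.609,.2298])
ctrl.move_l(np.r_[t,.06],vel=.15)
print(ctrl.move_l(np.r_[t,.0222],vel=.03,contact_N=4), ctrl.current_tool_pos(),ctrl.current_contact_force())
ctrl.sleep(.15)
cv2.imwrite("pics/side4.png",ctrl.read_camera("side")); print(ctrl.current_t())
im=cv2.imread("pics/side4.png"); crop(im,230,110,350,210,5,"pics/side4z.png")
```

```text
True [0.60887592 0.22974842 0.0237317 ] [-0.77296794 -0.90989921  7.62316534]
21.05
```

View pics/side4z.png

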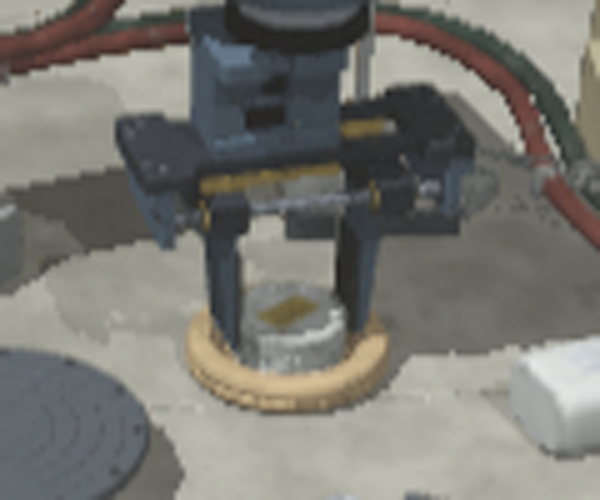

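Run:
```python
from h import *
ctrl.command_gripper(1.0)
p=ctrl.current_tool_pos(); ctrl.move_l(np.r_[p[:2],.12],vel=.12); 
im,c=view([.50,.12,.30],-10,"w_s5")
im,c=view([.45,-.15,.24],-43,"w_s6"); crop(im,170,60,400,240,3.3,"pics/w_s6z.png")
print(ctrl.current_t())
```

```text
24.9417
```

View pics/w_s5.png

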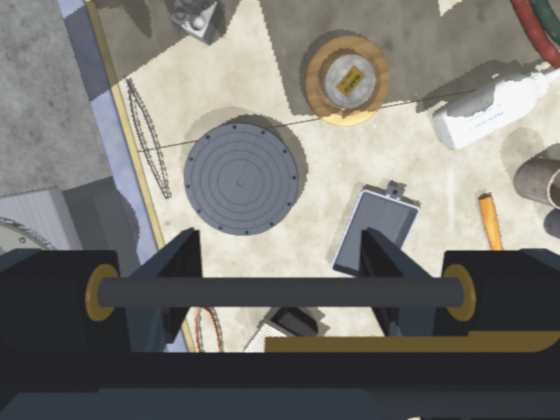

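View pics/w_s6z.png

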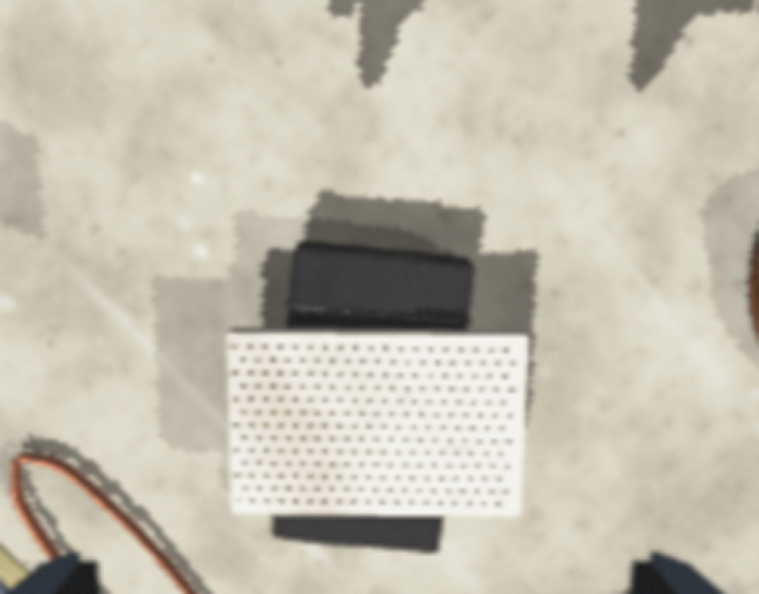

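Run:
```python
from h import *
im,c=load("w_s6")
q=np.array([(228,331),(525,335),(521,515),(232,513)])/3.3+[170,60]
B=onz(c,q,.049); print(B.mean(0)); 
for a,b in((0,1),(3,2),(0,3),(1,2)): d=B[b]-B[a]; print(np.degrees(np.arctan2(d[1],d[0])),np.linalg.norm(d))
im,c=load("w_s5"); h=cv2.cvtColor(im,cv2.COLOR_BGR2HSV); print(h[180,240],h[105,240],h[115,215])
m=cv2.inRange(h,(95,20,30),(130,160,140)); k=blob(m,(241,180),68); print(k.min(0),k.max(0)); k=k[k[:,1]<200]
P=onz(c,k,.034); f=least_squares(lambda x:np.hypot(P[:,0]-x[0],P[:,1]-x[1])-x[2],[.445,.127,.08],loss="soft_l1",f_scale=.001); print(f.x,np.sqrt(np.mean(f.fun**2)),onz(c,[(241.5,182)],.034))
# pan
m=cv2.inRange(h,(95,10,20),(130,160,140)); 
# top view of pan corners & turntable
ct=cam("top"); t=np.array([(283,40),(398,98),(356,178),(240,115)])/3+[170,150]; print("pan top",onz(ct,t,.014),onz(ct,t,.014).mean(0))
print("tt top",onz(ct,[np.array((191,291))/3+[170,150]],.034))
```

```text
[ 0.45522099 -0.15224771]
-43.69803837823442 0.1020098721496818
-43.3481937635632 0.10395889459024227
-133.6086839366848 0.06509707400833097
-131.87779510038996 0.06449477602807502
[105  35 131] [ 21  33 214] [ 21  33 184]
[185 123] [297 234]
[0.4471409  0.12708122 0.07660607] 0.0013738388402217928 [[0.4470102  0.12445699]]
pan top [[ 0.6890768   0.03416879]
 [ 0.62925937 -0.07881894]
 [ 0.55058356 -0.03575716]
 [ 0.61484422  0.0776999 ]] [ 0.62094099 -0.00067685]
tt top [[0.44301851 0.12549714]]
```

Run:
```python
from h import *
j=np.array([.4552,-.152])
ctrl.goto(np.r_[j,.12],R(46.7))
print(ctrl.move_l(np.r_[j,.0385],vel=.07,contact_N=6), ctrl.current_tool_pos(),ctrl.current_contact_force())
ctrl.command_gripper(0.45); print(ctrl.current_grip_width()*91)
ctrl.move_l(np.r_[j,.08],vel=.05)
print(ctrl.current_grip_width()*91,ctrl.current_contact_force())
ctrl.move_l(np.r_[j,.16],vel=.12)
view([.446,.126,.16],46.7,"w_hov3"); print(ctrl.current_t(),ctrl.current_grip_width()*91)
cv2.imwrite("pics/side5.png",ctrl.read_camera("side"))
```

```text
False [ 0.45542132 -0.1520943   0.03884167] [-0.5711476  -0.64537982 -0.07150899]
65.6374435916343
65.5789880157352 [-0.52135524 -0.82837809 -1.20435394]
31.2417 65.49421494229027
```

View pics/w_hov3.png

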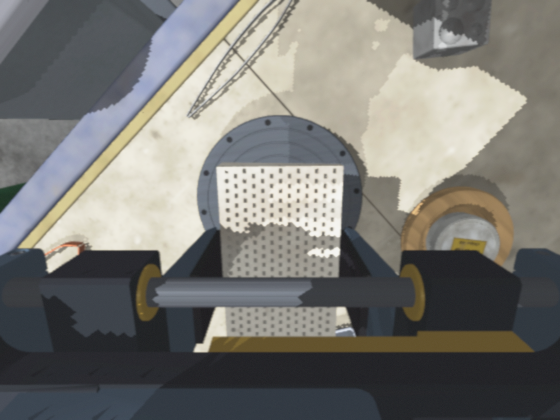

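View pics/side5.png

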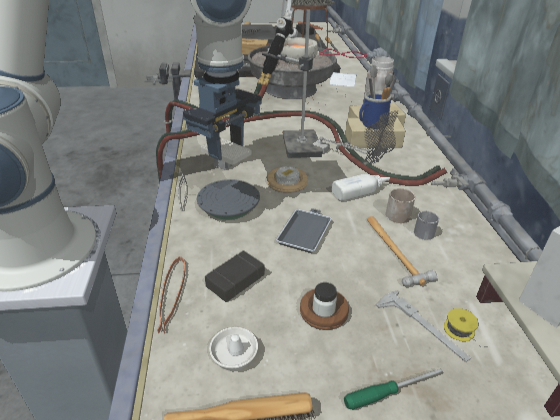

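Run:
```python
from h import *
im,c=load("w_hov3"); h=cv2.cvtColor(im,cv2.COLOR_BGR2HSV)
p=ctrl.current_tool_pos(); r=ctrl.current_eef_rot(); e=onz(c,[(217,167),(343,165)],p[2]-.0028+.013); d=e-p[:2]; print("far edge in tool x,z:",d@r[:2,0],d@r[:2,2])
m=cv2.inRange(h,(95,20,30),(130,160,150)); k=blob(m,(280,195),84); k=k[(k[:,1]<225)&(k[:,1]>100)];print(k.min(0),k.max(0))
P=onz(c,k,.034); f=least_squares(lambda x:np.hypot(P[:,0]-x[0],P[:,1]-x[1])-x[2],[.445,.127,.08],loss="soft_l1",f_scale=.001); print(f.x,np.sqrt(np.mean(f.fun**2)),p)
```

```text
far edge in tool x,z: [-0.03122218  0.03238108] [0.05172123 0.05267873]
[198 116] [360 224]
[0.43980283 0.13026581 0.07029431] 0.014876993403931348 [0.44632066 0.12504871 0.15996273]
```

Run:
```python
from h import *
t=np.array([.4462,.1262])
ctrl.move_l(np.r_[t,.06],vel=.12)
print(ctrl.move_l(np.r_[t,.0362],vel=.025,contact_N=4), ctrl.current_tool_pos(),ctrl.current_contact_force())
ctrl.sleep(.15)
cv2.imwrite("pics/side6.png",ctrl.read_camera("side")); print(ctrl.current_t())
im=cv2.imread("pics/side6.png"); crop(im,160,100,300,230,4.5,"pics/side6z.png")
```

```text
True [0.44606817 0.12616023 0.0375757 ] [-1.11219332 -0.41868579  5.8173901 ]
33.3083
```

View pics/side6z.png

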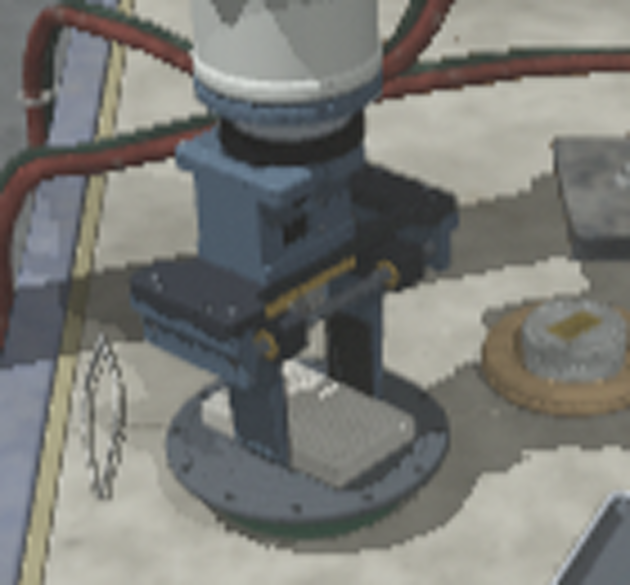

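Run:
```python
from h import *
ctrl.command_gripper(1.0)
p=ctrl.current_tool_pos(); ctrl.move_l(np.r_[p[:2],.12],vel=.12); 
im,c=view([.58,.0,.28],-27,"w_s7"); 
crop(im,60,0,460,250,2,"pics/w_s7z.png")
im,c=view([.455,-.145,.24],-46,"w_s8"); crop(im,170,60,400,240,3.3,"pics/w_s8z.png")
print(ctrl.current_t())
```

```text
36.8333
```

View pics/w_s7z.png

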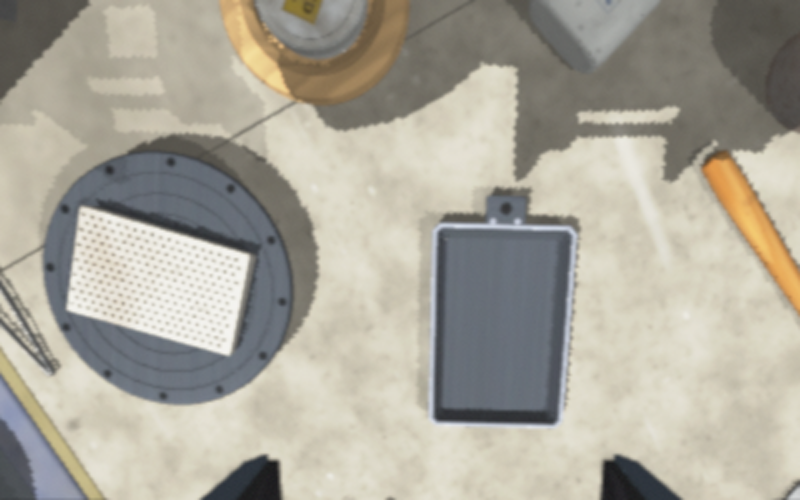

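View pics/w_s8z.png

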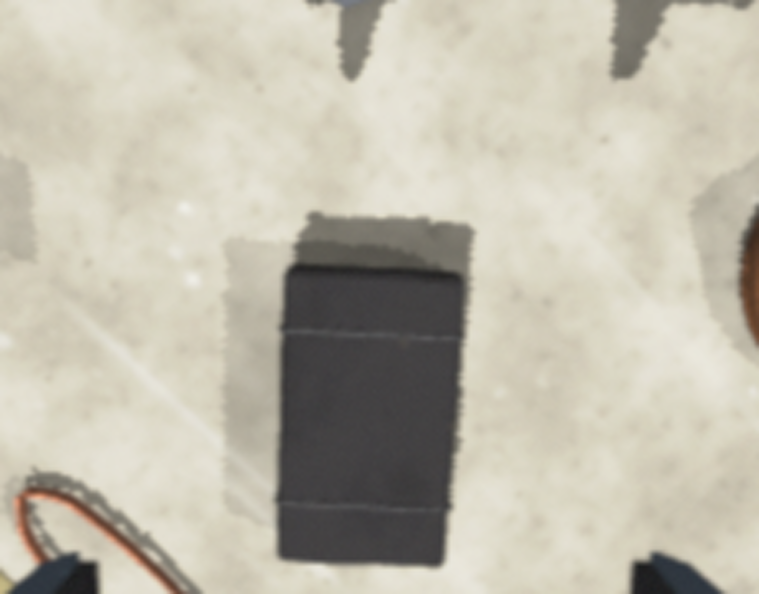

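Run:
```python
from h import *
def quad(c,q,z,nm):
    B=onz(c,q,z); print(nm,B.mean(0))
    for a,b in((0,1),(3,2),(0,3),(1,2)): d=B[b]-B[a]; print("  %.1f %.4f"%(np.degrees(np.arctan2(d[1],d[0])),np.linalg.norm(d)))
    return B
im,c=load("w_s8"); quad(c,np.array([(286,268),(463,274),(444,565),(278,558)])/3.3+[170,60],.036,"char")
crop(im,240,120,320,240,6,"pics/charz.png"); 
im,c=load("w_s7"); quad(c,np.array([(433,226),(577,228),(563,425),(430,423)])/2+[60,0],.014,"pan")
quad(c,np.array([(78,206),(255,254),(231,355),(66,312)])/2+[60,0],.047,"board")
h=cv2.cvtColor(im,cv2.COLOR_BGR2HSV)
e=np.array([(43,275),(293,275),(168,151)])/2+[60,0]; P=onz(c,e,.034); print(P,P[:2].mean(0))
```

```text
char [ 0.45751785 -0.14641488]
  -47.8 0.0621
  -48.5 0.0627
  -138.7 0.1072
  -138.3 0.1079
pan [ 0.62480017 -0.00128639]
  -27.7 0.0944
  -27.8 0.0947
  -118.0 0.1342
  -117.9 0.1343
board [0.44686998 0.12605059]
  -41.9 0.1081
  -42.0 0.1049
  -132.0 0.0655
  -134.8 0.0657
[[0.37866017 0.16548056]
 [0.52113335 0.09316365]
 [0.49068182 0.19114728]] [0.44989676 0.12932211]
```

View pics/charz.png

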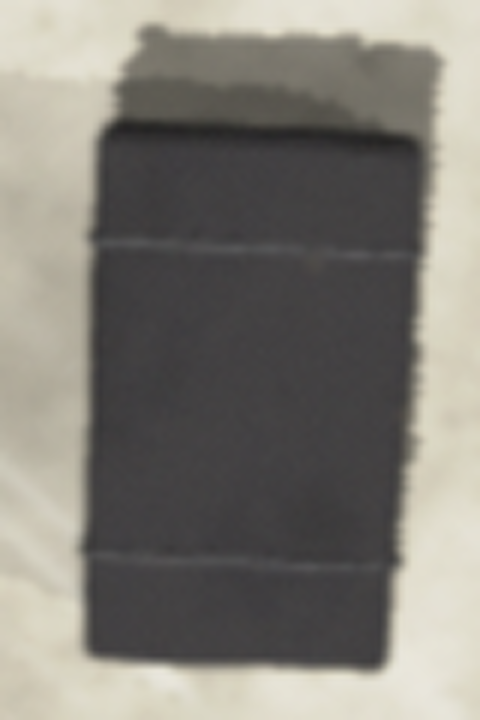

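Run:
```python
from h import *
j=np.array([.4572,-.1466])
ctrl.goto(np.r_[j,.10],R(-48.3))
print(ctrl.move_l(np.r_[j,.015],vel=.07,contact_N=6), ctrl.current_tool_pos(),ctrl.current_contact_force())
ctrl.command_gripper(0.45); print(ctrl.current_grip_width()*91)
ctrl.move_l(np.r_[j,.05],vel=.05)
print(ctrl.current_grip_width()*91,ctrl.current_contact_force())
ctrl.move_l(np.r_[j,.12],vel=.12)
view([.6232,-.001,.12],-27.8,"w_hov4"); print(ctrl.current_t(),ctrl.current_grip_width()*91,ctrl.current_tool_pos())
s=ctrl.read_camera("side"); cv2.imwrite("pics/side7.png",s); crop(s,200,120,400,290,3.5,"pics/side7z.png")
```

```text
False [ 0.45742964 -0.14668835  0.01536548] [0.09058394 0.32338859 0.38227777]
65.53835120377009
65.38015720920144 [-0.54967996 -0.84359858 -4.09622547]
41.9417 65.43038537515359 [ 0.62258587 -0.00184104  0.11980289]
```

View pics/w_hov4.png

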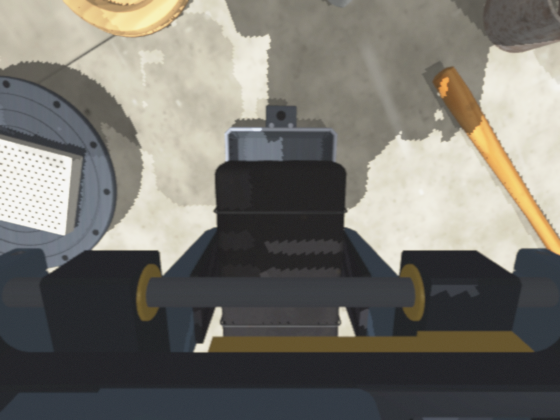

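View pics/side7z.png

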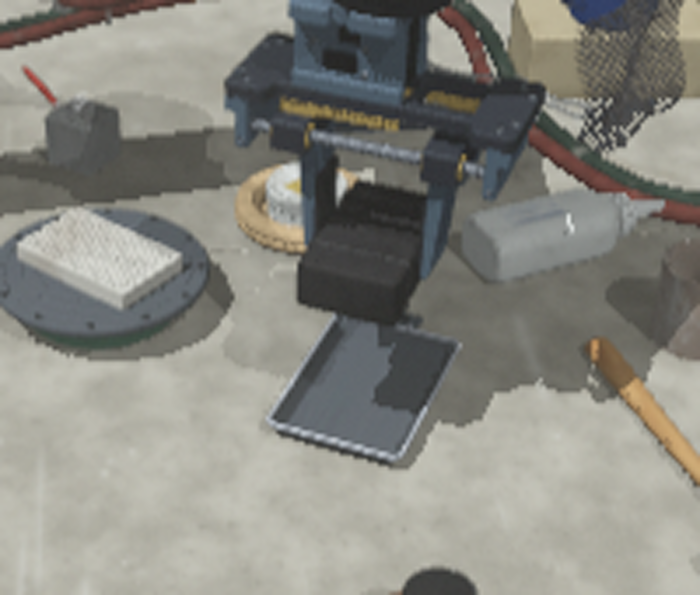

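Run:
```python
from h import *
im,c=load("w_hov4"); p=np.array([.62259,-.00184]); r=R(-27.8)
def tl(uv,z): d=onz(c,uv,z)-p; return np.c_[d@r[:2,0],d@r[:2,2]]
print("block far corners",tl([(217,166),(346,166)],.1405), "wires",tl([(281,212),(281,323)],.1405))
print("pan far corners",tl([(229,128),(334,128)],.014))
crop(im,200,90,360,350,2.3,"pics/hov4z.png")
```

```text
block far corners [[-0.0287772   0.05516846]
 [ 0.03203118  0.05504552]] wires [[ 0.00136564  0.03257378]
 [ 0.00127963 -0.02996502]]
pan far corners [[-0.04214903  0.07041865]
 [ 0.04629762  0.07023098]]
```

View pics/hov4z.png

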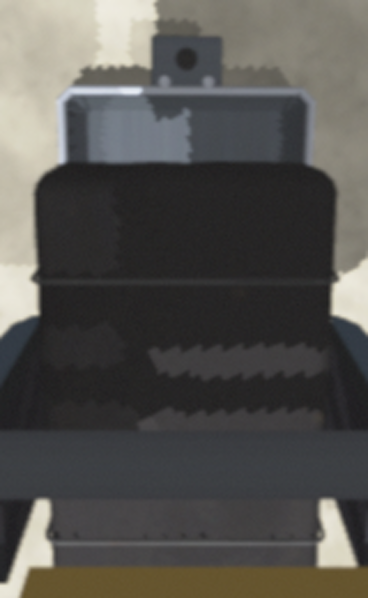

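Run:
```python
from h import *
t=np.array([.6239,-.0004])
ctrl.move_l(np.r_[t,.045],vel=.1)
print(ctrl.move_l(np.r_[t,.0162],vel=.025,contact_N=4), ctrl.current_tool_pos(),ctrl.current_contact_force())
ctrl.sleep(.15)
s=ctrl.read_camera("side"); cv2.imwrite("pics/side8.png",s); crop(s,200,120,400,290,3.5,"pics/side8z.png"); view(None,0,"w_hov5"); print(ctrl.current_t())
```

```text
True [ 6.23744687e-01 -3.94747185e-04  1.70859248e-02] [-1.03080481 -0.59539615  6.90452013]
44.175
```

View pics/side8z.png

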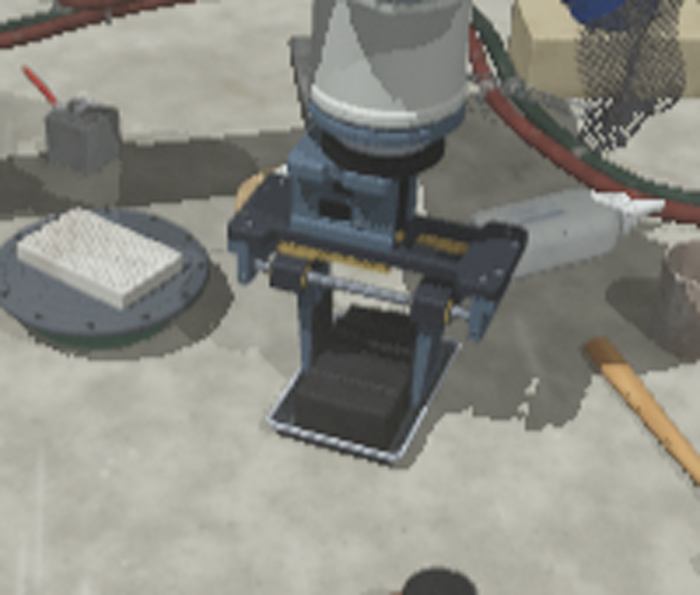

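View pics/w_hov5.png

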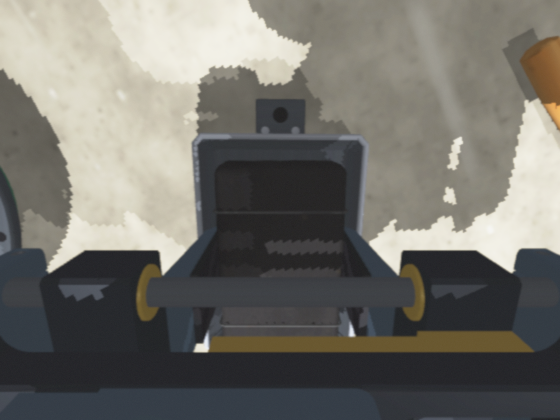

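Run:
```python
from h import *
ctrl.command_gripper(1.0)
p=ctrl.current_tool_pos(); ctrl.move_l(np.r_[p[:2],.14],vel=.1)
view([.56,.0,.32],-27.8,"w_end"); print(ctrl.current_t(),ctrl.current_contact_force())
ctrl.goto(np.array([.42,-.15,.35]),R(-17)); ctrl.sleep(.2)
s=ctrl.read_camera("side"); cv2.imwrite("pics/side9.png",s); crop(s,180,140,360,330,3.1,"pics/side9z.png")
s=ctrl.read_camera("top"); cv2.imwrite("pics/top9.png",s); crop(s,170,150,430,300,3,"pics/top9z.png"); print(ctrl.current_t())
```

```text
47.0667 [-0.93145951  0.63048675 -0.04316733]
48.2083
```

View pics/w_end.png

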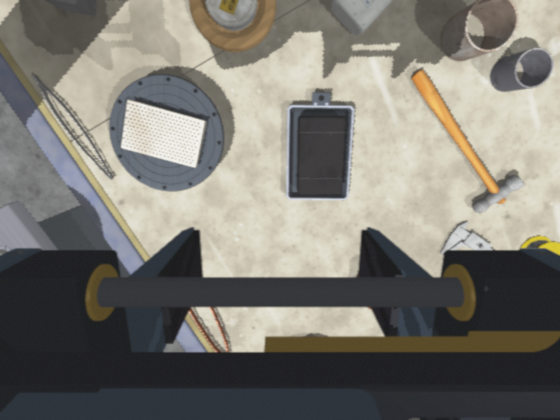

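View pics/side9z.png

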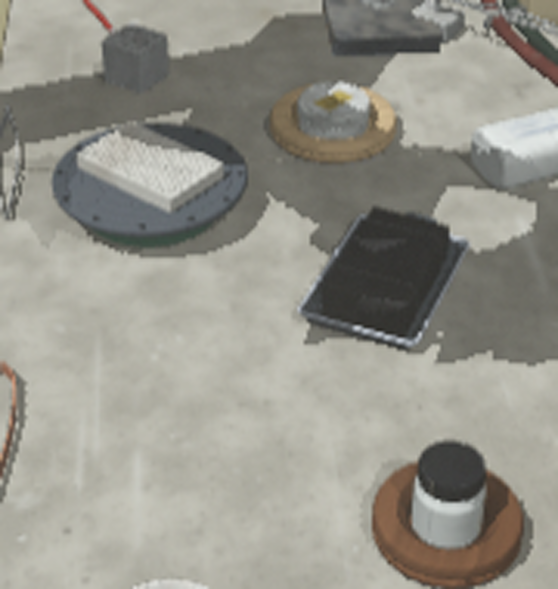

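View pics/top9z.png

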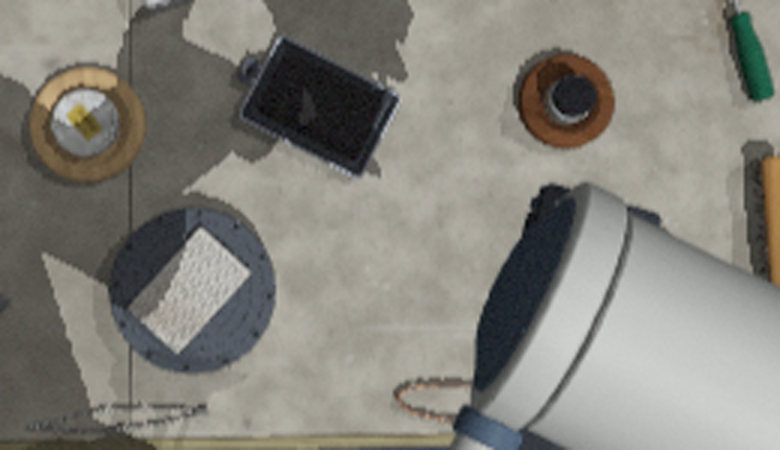

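Run:
```python
from h import *
ctrl.sign_off()
```

```text
the job is handed in; nothing more can be done
```

I took the stack apart from the top, placed all four pieces, and handed the job in at about 48 s of the 115 s allowed. No verdict is reported, so what follows rests on my own checks.

- **Seating:** each piece touched down within about 1 mm of the height expected for its seat. I stopped each descent on light contact (4 N threshold, about 6–8 N read afterwards) before opening the fingers.
- **Jar and tin:** the last side and top pictures show both upright in their wells, the jar in the dark stand and the tin in the light one.
- **Board:** it lies flat on the turntable. The top picture puts it centred to within a pixel or so. A rougher estimate from the wrist camera put it about 4 mm off the turntable's axis, still inside the 15 mm limit.
- **Charcoal:** the block is down in the pan with its long side along the pan's, and there is a gap to the rim on the sides I could see.
- **Bystanders:** I never touched the borax dish or the doming block. I did not measure their positions again at the end, and the dish was only partly in the last pictures.

**What disagreed:** the cameras differed by 2–4 mm on where the stands and the pan are, and the side camera by about 7 mm on the dark stand. I used averages, and for the pan the wrist camera's view of it relative to the held block. The gripper also read about 2.5 mm narrow on the two round pieces, which made me briefly suspect the jar was held by its lid. The side view showed the jar sitting in the fingers as planned.

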